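# Hold an index plunger clear with a pull bar

## Task

I want to turn the dial of the index fixture by hand: take the orange-handled pull bar out of its rest by the handle, pass its steel rod through the red eye on top of the fixture's sprung plunger, and lift with the bar, kept about level, until the plunger is fully up and clear of its seat hole in the dial. Work the plunger only with the bar, not with the gripper, and leave the other things on the bench where they are. The program finishes while holding: the gripper still grips the bar and the bar still holds the plunger fully up.

Things in the scene. Friction and masses are not known exactly. Their poses are not given: they have to be found in the camera images.
- eye (a point): Centre of the hole of the red eye (an upright ring) on top of the sprung plunger of the index fixture. Ring 32 mm outside, 16 mm hole, 8 mm thick. The centre is 92 mm above the worktop while the plunger is down. The hole's axis is this point's x axis, level, pointing away from the robot (yaw within 0.35 rad of straight ahead); z is up. The point rises with the plunger.
- plunger (a joint): Lift of the sprung plunger in m: 0 = down, its pin 8 mm deep in a seat hole of the dial; 0.016 = fully up against its stop, pin clear of the dial. It slides straight up; the spring pulls it down with about 3.5 N at 0 and 6 N at 0.016, and it returns when let go.
- fixture: Index fixture, bolted down: grey base 112 (x) x 124 (y) x 14 mm, aluminium dial 90 mm across, top at 28 mm, with a brass bush in its centre (top at 54 mm), and a blue bracket at the near edge whose top is at 52 mm (its bush to 63 mm). Origin under the centre of the base; the plunger stands 22 mm from it on the near (-x) side. The x axis is parallel to the eye's.
- rest: Rest of the pull bar, fixed: black foot 92 x 44 x 8 mm, two aluminium forks 30 mm wide and 8 mm thick, 32 mm before and behind its centre, 47 mm high, open upward. Origin under the centre of the foot; the bar lies along its x axis, 40 mm up, and lifts straight up out of the forks.
- bar_grip (a point): Centre of the handle of the loose pull bar, where to grip it: orange handle with black bands, 44 mm long (x), 14 mm wide (y, flat sides), 18 mm high (z). x points along the bar to the rod's tip, z up. In the rest it is 40 mm above the worktop, with free room of 31 mm below the axis down to the foot's 8 mm top. Mass about 0.14 kg; the bar can shift about 6 mm along the forks.
- bar_tip (a point): Tip of the pull bar's steel rod, rod 8 mm across with a round nose, on the handle's axis; the tip is 76 mm from the handle's centre. The other end is a short tail with a 13 mm ball, 50 mm behind the handle's centre.
- bar: The pull bar as a whole; origin at the centre of its handle, axes as for bar_grip. A tall grey instrument stands on the right of the work (y below -0.47 m from x = 0.45 m on) and benchtop meters on the left and behind (x over 0.55 m with y over 0.12 m): keep the arm clear of them.
- hex_key: Bystander: black hex key 98 x 29 x 6 mm, lying near the front edge.
- sample_cup: Bystander: small white cup, 37 mm across, 26 mm high, behind and between the fixture and the rest.
- brass_disc: Bystander: brass-coloured disc 34 mm across, 7 mm thick.
- marker: Bystander: red and white marker pen, 135 mm long, 17 mm thick.
- ring_gauge: Bystander: steel ring with knurled rim, 60 mm across, 18 mm high.
There are look-alikes about, which are no part of the job. Of the things that look like the bar, the largest one is meant.

How it is judged:
On the way, in this order (a step that is already met when the one before it is completed fails the run):
1. the bar is gripped and lifted out of its rest (contact force between the fingers and bar above 2 N and z of bar_grip in the frame of rest above 0.06 m), for 0.2 s.
2. the rod is through the eye, the plunger still down (all of step 1 and x of bar_tip in the frame of eye above 0.008 m and distance between bar_tip and eye below 0.06 m and y of bar_tip in the frame of eye between -0.013 and 0.013 m and z of bar_tip in the frame of eye between -0.013 and 0.013 m and value of joint plunger below 0.008 m), for 0.1 s.
3. the bar has pulled the plunger fully up (all of step 1 and x of bar_tip in the frame of eye above 0.008 m and distance between bar_tip and eye below 0.06 m and y of bar_tip in the frame of eye between -0.013 and 0.013 m and z of bar_tip in the frame of eye between -0.013 and 0.013 m and value of joint plunger above 0.0135 m and contact force between bar and plunger above 1 N), for 0.2 s.
At the end, for the whole second after the job is handed in: The gripper alone carries the bar, level within 25 degrees; its tip is at least 8 mm through the eye; by the bar alone the plunger rests at 13.5 mm or more of its 16 mm lift, untouched by the gripper; each bystander is within 30 mm of where it was (all of step 3 and velocity of joint plunger between -0.01 and 0.01 m/s and contact force between each of the arm, the fingers and plunger below 0.5 N and angle between bar_grip's own x axis and vertical between 1.13 and 2.01 rad and linear speed of bar below 0.02 m/s and distance of each of hex_key, sample_cup, brass_disc, marker, ring_gauge from where it was at the start of the episode below 0.03 m); the arm keeps its last pose, push and grip.
It fails at once if the gripper itself pushes or pulls the plunger (over 3 N) (contact force between any of the fingers, the arm and plunger above 3 N).
It fails at once if a bystander is moved by more than 30 mm (distance of any of hex_key, sample_cup, brass_disc, marker, ring_gauge from where it was at the start of the episode above 0.03 m).
It also fails if it takes over 42 s, if anything falls off the work surface, if the arm or the gripper's body presses on something with over 40 N, if the wrist force passes 120 N, or if a joint passes its speed limit or range.

## Robot

A 6-joint arm with a two-finger parallel gripper is mounted at the origin on a cart in front of the work surface, level with it; the furniture and walls round the work are solid. World frame = base frame: x ahead of the robot, y to its left, z up, the work surface at z = 0. Lengths are in m, angles in rad, forces in N, time in s.
With the tool pointing down it reaches from about 0.325 to 0.9 m from the base axis. Payload 6.1 kg.
Tool frame: the origin (TCP) lies at the very end of the fingers, on their centre line; the grasp point (between the pads) lies 19 mm behind it (manip.tcp_to_grasp is the distance from the TCP to the grasp point, in m); z points along the fingers, x is the direction in which the jaws open and shut, and the axes are right-handed (so a half turn about z gives the same grasp; the last joint's range is limited). The gripper opens to 85 mm and grips with 20 to 120 N. Pads are 22 mm wide; open, the fingers measure 114 mm over their backs; the gripper's body (76 mm by 85 mm) begins 54 mm behind the grasp point. The pads swing forward as they close: fully open they stand 13 mm farther back than shut.
Start: joints at [1.143, 0.22, 1.526, -0, 1.395, -0.126], TCP at [0.186, 0.597, 0.231] pointing down, gripper open.
Joint ranges: [-2.98, 2.98], [-0.91, 2.08], [0.09, 2.57], [-1.24, 4.39], [0.2, 2.65], [-2.68, 2.68]. Speed limits (rad/s): [2.57, 2.57, 3.01, 3.14, 3.14, 3.14].

## Interface

Orientations are given as [roll, pitch, yaw] about the fixed x, y, z axes, in that order (R = Rz(yaw) Ry(pitch) Rx(roll)).
In Python, from plant import manip, viewer gives the robot as it stands. The module is installed in compiled form; this text tells all that it offers.
- The arm moves only by the tool drive_tool, never from a script. Its argument "deltas" is text: rows parted by semicolons, each of 6 numbers parted by spaces: the shift along the tool's x, y, z in m, then the turn, a rotation vector about the tool's x, y, z in rad. In form: tx ty tz wx wy wz; .... A call has exactly 8 rows; each row shifts and turns the pose as measured when the row begins, along the tool's axes as they then stand; what a row does not reach is not made up. A row lasts 1/12 s, in which the tool goes at most 41.7 mm and 7.16 degrees, less where a joint would pass 70% of its speed; a pose out of reach is approached as far as the arm can. A call is refused whole if a number of a shift passes 0.0417 or a number of a turn 0.125, either way. A call with a gripper value outside its range is refused whole. "gripper" is the opening, from 0 (shut) to 1 (fully open), set as the call begins (left out, the last holds). The fingers move at their own pace and stop on an object; the grip force is fixed at half the most. Time passes only in rows, so rows that do not move let the fingers close, or fill a call up. It gives the time, the measured TCP pose, the force and the opening at its end, in the units of the state.
- manip.observe(): the state, without advancing time (a new reading comes with each control period).
- viewer.read_camera(name): name is "side" or "top" or "wrist"; returns a dict with "frame" (420x560x3 uint8, red, green, blue), "mtx" (3x3 intrinsics, pixels), "rvec" (rotation vector, rad) and "tvec" (3), from world to camera coordinates, as OpenCV has them; the wrist camera has in their place "T_tool_cam" (4x4, takes a point from camera to tool coordinates, whose origin is the TCP and whose axes are the tool frame's). Camera axes: x right, y down, z forward; pixel columns grow to the right and rows downward; lengths in m; the calibration is good to about 2 mm. The wrist camera is an equidistant fisheye: a pixel r from the principal point sees the ray r / f radians off the axis. A picture is of the moment at which its call begins: read the wrist's pose just before it. There is no depth.
- manip.hand_in(): hands the job in, once; it reports no verdict.
The state is a dict: "t": time; "q": joint angles; "joint_vel": joint speeds; "effort": joint torques, N m; "position": TCP position; "tool_rot": TCP orientation; "wrist_force": force on the tool from outside, world axes, zero at the start; "wrist_torque": the same for the moment, N m; "opening": finger opening in m.
Only numpy, scipy, OpenCV 4.12 (cv2) and the standard library are available. Lean on these libraries where they do the work, as an engineer would, in place of code of your own. Each camera call takes 0.05 s, during which the arm holds its last target. There are 200 camera calls.

## Working session

There is one attempt and no reset: what is moved stays moved. The work goes in short steps, Python scripts to look and compute and a tool call to move; the robot and the scene stay as the last step left them, time stands still between calls to the robot, and variables do not carry over. Pictures are saved under pics/ and viewed, about 8 in all and at most 12, crops included, and the job is handed in when it is done.

Besides the shell and the picture viewer there is one more tool, called after "Call:" by a JSON object that holds its "name" and its "arguments", one argument or row to a line. drive_tool: Moves the arm, as the interface text tells. Its arguments: {"type":"object","properties":{"deltas":{"type":"string"},"gripper":{"type":"number"}},"required":["deltas"]}

```bash
mkdir -p pics
cat > h.py <<'E'
import numpy as np, cv2
from plant import manip, viewer
from scipy.spatial.transform import Rotation as R
def shot(n,f):
    d=viewer.read_camera(n); cv2.imwrite('pics/'+f+'.png',cv2.cvtColor(d['frame'],cv2.COLOR_RGB2BGR)); np.save('pics/'+f+'.npy',d,allow_pickle=True); return d
def load(f): return np.load('pics/'+f+'.npy',allow_pickle=True).item()
def ray(d,u,v):
    p=np.linalg.inv(d['mtx'])@[u,v,1]; Rm=cv2.Rodrigues(np.array(d['rvec'],float))[0]; t=np.array(d['tvec']).ravel()
    return -Rm.T@t, Rm.T@p
def onz(d,u,v,z):
    c,r=ray(d,u,v); return c+r*(z-c[2])/r[2]
def proj(d,P):
    return cv2.projectPoints(np.array(P,float).reshape(-1,3),np.array(d['rvec'],float),np.array(d['tvec'],float),d['mtx'],None)[0].reshape(-1,2)
E
python3 - <<'E'
from h import *
print(manip.observe())
for n in('top','side'):
    d=shot(n,n+'0'); print(n,d['mtx'],ray(d,280,210))
a=[cv2.imread(f'pics/{n}0.png') for n in('top','side')]
E
```

```text
{'t': 0.0, 'q': array([ 1.14291226e+00,  2.21238890e-01,  1.52760301e+00, -1.10070085e-06,
        1.39469587e+00, -1.26095635e-01]), 'joint_vel': array([ 5.34533733e-04, -1.47774063e-04, -6.03477411e-04, -3.00251022e-04,
       -3.63706044e-04, -5.68660488e-05]), 'effort': array([-1.72712345e-03, -4.96910620e+01, -3.89394987e+01, -3.43558850e-04,
        1.11253909e-02,  1.15538009e-05]), 'position': array([0.18551797, 0.596203  , 0.23019562]), 'tool_rot': array([-3.14134911e+00,  1.92980853e-03,  1.26900833e+00]), 'wrist_force': array([0.11053107, 0.31268217, 0.10034661]), 'wrist_torque': array([ 0.00312178,  0.03191235, -0.01943002]), 'opening': 0.08544128990500674}
top [[502.52307043   0.         284.58765017]
 [  0.         502.52307043 208.14543586]
 [  0.           0.           1.        ]] (array([ 0.31269241, -0.0801817 ,  1.54163467]), array([ 0.1685803 ,  0.00906175, -0.98569546]))
side [[398.92488669   0.         281.457543  ]
 [  0.         398.92488669 208.18382252]
 [  0.           0.           1.        ]] (array([0.71122135, 0.39218931, 0.90424567]), array([-0.14579284, -0.49748093, -0.85515569]))
```

View pics/top0.png

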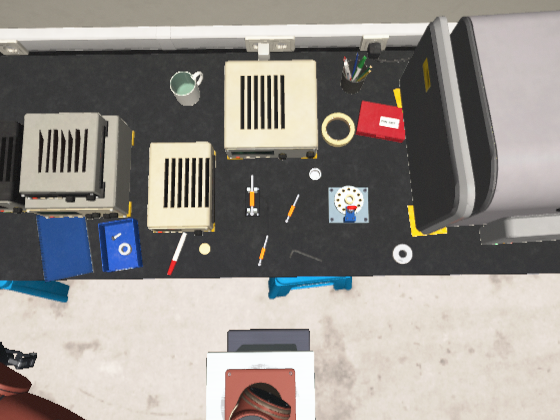

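View pics/side0.png

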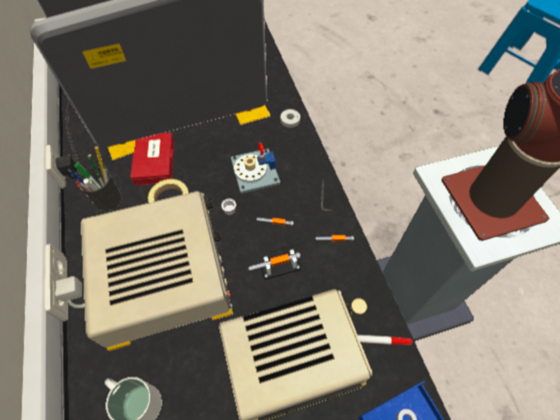

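Top view: the bar in its rest at about (252,197), tip up (away from the robot), and the fixture at about (349,204). Side view: bar at (277,260), eye at (263,148). I'll zoom in on these.

Run:
```python
from h import *
t=cv2.imread('pics/top0.png');s=cv2.imread('pics/side0.png')
def c(i,u,v,w,h,k):return cv2.resize(i[v:v+h,u:u+w],None,fx=k,fy=k,interpolation=cv2.INTER_CUBIC)
A=np.hstack([c(t,227,170,50,50,6),c(t,324,180,50,50,6)]);B=np.hstack([c(s,240,240,60,50,5),c(s,226,136,60,50,5)])
cv2.imwrite('pics/z0.png',np.vstack([A,B]))
d=load('top0');
print(onz(d,252,177,.04),onz(d,252,214,.04),onz(d,349,204.5,.014))
```

```text
[0.67323746 0.01843559 0.04      ] [0.55826389 0.01852064 0.04      ] [ 0.58858595 -0.27945221  0.014     ]
```

View pics/z0.png

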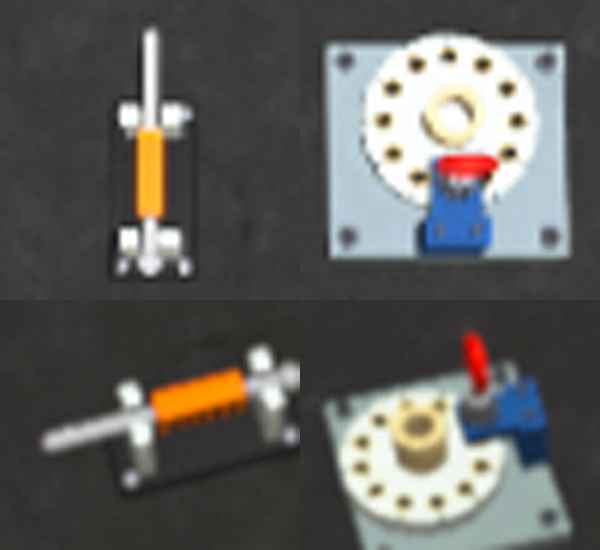

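The top zoom shows the bar's tip at about (252.2,175), ball (252,214.2) and eye (352,207.7). The side zoom shows the tip at (249.4,268.4) and eye (261.6,148.4).

Run:
```python
from h import *
t=load('top0');s=load('side0')
def tri(a,b):
    c1,r1=ray(t,*a);c2,r2=ray(s,*b)
    k=np.linalg.lstsq(np.c_[r1,-r2],c2-c1,rcond=None)[0];return (c1+k[0]*r1+c2+k[1]*r2)/2,np.linalg.norm(c1+k[0]*r1-c2-k[1]*r2)
print('eye',tri((352,207.7),(261.6,148.4)), onz(t,352,207.7,.1), onz(s,261.6,148.4,.092))
print('tip',tri((252.2,175),(249.4,268.4)), onz(t,252.2,175,.04),onz(s,249.4,268.4,.04))
hs=[onz(t,252,198.7,.049),onz(s,240+198/5,240+97/5,.04)];print('handle',hs)
print('ball',onz(t,252,214.2,.04))
P=[onz(t,324+(x-300)/6,180+y/6,.014)[:2] for x,y in((326,44),(564,42),(570,257),(331,257))]
print(P,np.mean(P,0))
for a,b in((0,1),(3,2),(3,0),(2,1)): d=P[b]-P[a];print(np.degrees(np.arctan2(d[1],d[0])),np.linalg.norm(d))
```

```text
eye (array([ 0.56459213, -0.27767014,  0.09016205]), np.float64(0.0013224324779300665)) [ 0.56347909 -0.27664535  0.1       ] [ 0.5643758  -0.27574657  0.092     ]
tip (array([0.67892083, 0.01870239, 0.03711977]), np.float64(0.002924587947432519)) [0.6795299  0.01781705 0.04      ] [0.67779274 0.02076562 0.04      ]
handle [array([0.6036925 , 0.01789438, 0.049     ]), array([0.60403945, 0.01941532, 0.04      ])]
ball [0.55765043 0.0185211  0.04      ]
[array([ 0.64358413, -0.21708413]), array([ 0.6431236 , -0.34035774]), array([ 0.53065835, -0.33887563]), array([ 0.53214783, -0.2166465 ])] [ 0.58737848 -0.278241  ]
-90.21404825971129 0.12327446988882804
-90.69817242799621 0.12223819884701616
-0.2250053396990705 0.11143715792910977
-0.7550208568577674 0.11247501603631552
```

Call:
{"name": "drive_tool", "arguments": {
  "deltas": "0 0 0 0 0 -0.101; 0 0 0 0 0 -0.101; 0 0 0 0 0 -0.1; -0.038 0.015 0 0 0 0; -0.038 0.015 0 0 0 0; -0.038 0.015 0 0 0 0; -0.038 0.015 0 0 0 0; -0.038 0.015 0 0 0 0",
  "gripper": 1
}}

```text
t: 0.77
position: [0.2602, 0.4049, 0.2224]
tool_rot: [-3.133, 0.01, 1.597]
wrist_force: [1.0, -0.9, 0.5]
opening: 0.0854
```

Call:
{"name": "drive_tool", "arguments": {
  "deltas": "-0.04 0.012 0 0 0 0; -0.04 0.012 0 0 0 0; -0.04 0.012 0 0 0 0; -0.04 0.012 0 0 0 0; -0.04 0.012 0 0 0 0; -0.04 0.012 0 0 0 0; -0.04 0.012 0 0 0 0; -0.04 0.012 0 0 0 0"
}}

```text
t: 1.43
position: [0.3597, 0.0869, 0.2225]
tool_rot: [-3.133, 0.012, 1.602]
wrist_force: [1.6, 1.4, 1.0]
opening: 0.0854
```

Call:
{"name": "drive_tool", "arguments": {
  "deltas": "-0.0097 0.035 0 0 0 0.03; -0.0097 0.035 0 0 0 0; -0.0097 0.035 0 0 0 0; -0.0097 0.035 0 0 0 0; -0.0097 0.035 0 0 0 0; -0.0097 0.035 0 0 0 0; -0.0097 0.032 0 0 0 0; 0 0 0.02 0 0 0"
}}

```text
t: 2.1
position: [0.6135, 0.002, 0.2027]
tool_rot: [3.14, 0.016, 1.555]
wrist_force: [-1.0, 0.3, 1.3]
opening: 0.0856
```

Run:
```python
from h import *
print(manip.tcp_to_grasp)
o=manip.observe();print(o['position'],o['tool_rot'],o['joint_vel'].round(3));d=shot('wrist','w1');d['o']=o;np.save('pics/w1.npy',d,allow_pickle=True);print({k:v for k,v in d.items() if k not in('frame','o')})
```

```text
0.0187
[0.61350009 0.00198883 0.20274916] [3.1402817  0.01556821 1.55509311] [ 0.002  0.189  0.34   0.012 -0.443  0.009]
{'mtx': array([[325.1922621 ,   0.        , 279.71063952],
       [  0.        , 325.1922621 , 201.1182764 ],
       [  0.        ,   0.        ,   1.        ]]), 'T_tool_cam': array([[ 9.99998275e-01,  6.53955008e-05,  1.85649421e-03,
         1.49199633e-04],
       [-6.48281853e-04,  9.48834457e-01,  3.15773261e-01,
        -8.29947422e-02],
       [-1.74085552e-03, -3.15773920e-01,  9.48832862e-01,
        -1.43943534e-01],
       [ 0.00000000e+00,  0.00000000e+00,  0.00000000e+00,
         1.00000000e+00]])}
```

View pics/w1.png

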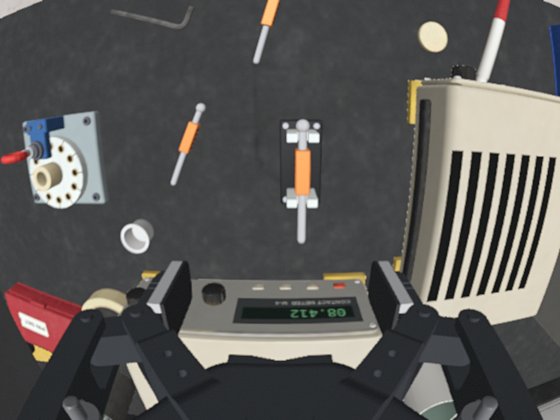

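Wrist view: bar handle at (302,172), tip (302,240), ball (302,126). The meter's front foot is at about row 277.

```bash
cat >> h.py <<'E'
def wray(d,u,v):
    o=d['o'];K=d['mtx'];x=np.array([(u-K[0,2])/K[0,0],(v-K[1,2])/K[1,1]]);th=np.linalg.norm(x)
    r=np.r_[x/th*np.sin(th),np.cos(th)] if th>0 else np.array([0,0,1.])
    Rm=R.from_euler('xyz',o['tool_rot']).as_matrix();T=d['T_tool_cam']
    return o['position']+Rm@T[:3,3],Rm@(T[:3,:3]@r)
def wonz(d,u,v,z):
    c,r=wray(d,u,v);return c+r*(z-c[2])/r[2]
def wshot(f):
    o=manip.observe();d=shot('wrist',f);d['o']=o;np.save('pics/'+f+'.npy',d,allow_pickle=True);return d
E
python3 - <<'E'
from h import *
d=load('w1')
f=cv2.cvtColor(d['frame'],cv2.COLOR_RGB2HSV)
m=cv2.inRange(f,(8,150,150),(22,255,255));n,l,s,c=cv2.connectedComponentsWithStats(m)
for i in range(1,n):
    if s[i,4]>60: print(s[i],c[i],wonz(d,*c[i],.046))
for p in((302,240),(302,126),(302,198)):print(p,wonz(d,*p,.04))
print('meter',wonz(d,150,274,0),wonz(d,345,276,0),'leftmeter',wonz(d,412,120,0), wonz(d,404,255,0))
print(wonz(d,14,156,.092))
E
```

```text
[179 121  20  32 151] [187.43708609 139.        ] [ 0.56729282 -0.08718201  0.046     ]
[295 149  16  45 448] [302.54910714 174.70982143] [0.60449916 0.02214495 0.046     ]
(302, 240) [0.67569188 0.02246905 0.04      ]
(302, 126) [0.55863084 0.02194918 0.04      ]
(302, 198) [0.62973828 0.02205151 0.04      ]
meter [ 7.46101230e-01 -1.74186588e-01  5.55111512e-17] [ 7.46147732e-01  7.96692697e-02 -5.55111512e-17] leftmeter [0.55271559 0.14745303 0.        ] [0.71935573 0.15472185 0.        ]
[ 0.563083   -0.27452988  0.092     ]
```

```bash
cat >> h.py <<'E'
def delta(pos,rpy=(np.pi,0,np.pi/2)):
    o=manip.observe();Rm=R.from_euler('xyz',o['tool_rot']);G=R.from_euler('xyz',rpy)
    print('pos',o['position'].round(4),'rot',o['tool_rot'].round(4),'tool shift',Rm.inv().apply(np.array(pos)-o['position']).round(4),'rotvec',(Rm.inv()*G).as_rotvec().round(4),'F',o['wrist_force'].round(2),'open',round(o['opening'],4),'t',o['t'])
E
python3 -c "
from h import *
delta((.604,.0205,.12))"
```

```text
pos [0.608  0.0032 0.1953] rot [-3.131   0.0139  1.5554] tool shift [ 0.0183 -0.0034  0.0751] rotvec [-0.0107  0.0139 -0.0155] F [-1.89  0.67 -3.79] open 0.0854 t 2.15
```

Call:
{"name": "drive_tool", "arguments": {
  "deltas": "0.009 -0.0015 0.02 -0.005 0.007 -0.008; 0.009 -0.001 0.02 -0.005 0.007 -0.008; 0 0 0.02 0 0 0; 0 0 0.015 0 0 0; 0 0 0 0 0 0; 0 0 0 0 0 0; 0 0 0 0 0 0; 0 0 0 0 0 0"
}}

```text
t: 2.82
position: [0.5987, 0.0225, 0.1131]
tool_rot: [-3.127, -0.002, 1.572]
wrist_force: [0.6, -0.1, -0.1]
opening: 0.0856
```

```bash
python3 -c "
from h import *
delta((.604,.0205,.0215))"
```

```text
pos [0.5987 0.0225 0.1131] rot [-3.1272e+00 -2.5000e-03  1.5716e+00] tool shift [-0.0022  0.0067  0.0916] rotvec [-0.0144 -0.0024  0.0008] F [ 0.6  -0.06 -0.11] open 0.0856 t 2.8167
```

Now a settled wrist look for the lateral check, without viewing.

Run:
```python
from h import *
d=wshot('w2')
f=cv2.cvtColor(d['frame'],cv2.COLOR_RGB2HSV)
m=cv2.inRange(f,(8,150,150),(22,255,255));n,l,s,c=cv2.connectedComponentsWithStats(m)
for i in range(1,n):
    if s[i,4]>60:
        x,y,w,h,a=s[i];ys,xs=np.where(l==i);p=np.polyfit(ys,xs,1)
        print(s[i],c[i],wonz(d,*c[i],.047)); A=wonz(d,np.polyval(p,y),y,.047);B=wonz(d,np.polyval(p,y+h),y+h,.047);print(A,B,np.arctan2(*(B-A)[[1,0]]))
```

```text
[123 151  22  41 451] [133.11308204 171.58093126] [ 0.56267367 -0.08095225  0.047     ]
[ 0.54808474 -0.07520577  0.047     ] [ 0.57772791 -0.08723082  0.047     ] -0.3853764459279597
[ 267  192   22   62 1145] [277.34235808 223.39475983] [0.60097534 0.02158893 0.047     ]
[0.57821063 0.02159381 0.047     ] [0.6249007  0.02157344 0.047     ] -0.00043614956135235505
```

Call:
{"name": "drive_tool", "arguments": {
  "deltas": "-0.001 0.003 0.016 -0.007 0 0; 0 0.001 0.016 -0.007 0 0; 0 0 0.016 0 0 0; 0 0 0.016 0 0 0; 0 0 0.011 0 0 0; 0 0 0 0 0 0; 0 0 0 0 0 0; 0 0 0 0 0 0"
}}

```text
t: 3.53
position: [0.6117, 0.0206, 0.0478]
tool_rot: [3.121, -0.001, 1.571]
wrist_force: [1.0, -1.1, 0.5]
opening: 0.0856
```

```bash
python3 -c "
from h import *
delta((.603,.021,.0215))"
```

```text
pos [0.6117 0.0206 0.0478] rot [ 3.1214e+00 -5.0000e-04  1.5713e+00] tool shift [ 0.0004 -0.0092  0.0261] rotvec [ 0.0202 -0.0005  0.0005] F [ 1.   -1.07  0.5 ] open 0.0856 t 3.5333
```

Call:
{"name": "drive_tool", "arguments": {
  "deltas": "0 -0.004 0.01 0.008 0 0; 0 -0.003 0.01 0.004 0 0; 0 0 0.004 0 0 0; 0 0 0 0 0 0; 0 0 0 0 0 0; 0 0 0 0 0 0; 0 0 0 0 0 0; 0 0 0 0 0 0"
}}

```text
t: 4.2
position: [0.6066, 0.0204, 0.0245]
tool_rot: [3.13, 0.0, 1.571]
wrist_force: [-0.1, 0.8, -0.3]
opening: 0.0856
```

```bash
python3 -c "
from h import *
delta((.603,.021,.0215))"
```

```text
pos [0.6066 0.0204 0.0245] rot [3.1298 0.     1.5714] tool shift [ 0.0006 -0.0037  0.003 ] rotvec [0.0118 0.     0.0006] F [-0.11  0.81 -0.32] open 0.0856 t 4.2
```

Call:
{"name": "drive_tool", "arguments": {
  "deltas": "0 -0.003 0.003 0.008 0 0; 0 0 0 0 0 0; 0 0 0 0 0 0; 0 0 0 0 0 0; 0 0 0 0 0 0; 0 0 0 0 0 0; 0 0 0 0 0 0; 0 0 0 0 0 0"
}}

```text
t: 4.87
position: [0.6041, 0.0203, 0.0221]
tool_rot: [3.137, 0.0, 1.571]
wrist_force: [0.3, 0.1, -0.1]
opening: 0.0856
```

Call:
{"name": "drive_tool", "arguments": {
  "deltas": "0 0 0 0 0 0; 0 0 0 0 0 0; 0 0 0 0 0 0; 0 0 0 0 0 0; 0 0 0 0 0 0; 0 0 0 0 0 0; 0 0 0 0 0 0; 0 0 0 0 0 0",
  "gripper": 0
}}

```text
t: 5.53
position: [0.6043, 0.0203, 0.0224]
tool_rot: [3.137, 0.0, 1.572]
wrist_force: [-0.8, -0.6, -0.2]
opening: 0.0131
```

```bash
python3 -c "
from h import *
delta((.603,.021,.0215))"
```

```text
pos [0.6043 0.0203 0.0224] rot [3.1366e+00 2.0000e-04 1.5715e+00] tool shift [ 0.0007 -0.0013  0.0009] rotvec [0.0049 0.0002 0.0008] F [-0.81 -0.56 -0.2 ] open 0.0131 t 5.5333
```

Call:
{"name": "drive_tool", "arguments": {
  "deltas": "0 0 -0.015 0 0 0; 0 0 -0.02 0 0 0; 0 0 -0.02 0 0 0; 0 0 -0.02 0 0 0; 0 0 -0.02 0 0 0; 0 0 -0.01 0 0 0; 0 0 0 0 0 0; 0 0 0 0 0 0"
}}

```text
t: 6.2
position: [0.5999, 0.0207, 0.1267]
tool_rot: [-3.137, -0.001, 1.571]
wrist_force: [0.6, -0.7, -2.6]
opening: 0.0128
```

Call:
{"name": "drive_tool", "arguments": {
  "deltas": "-0.01 -0.01 0 0 0 0; -0.025 -0.02 0 0 0 0; -0.03 -0.025 0 0 0 0; -0.03 -0.025 0 0 0 0; -0.03 -0.025 0 0 0 0; -0.03 -0.02 0 0 0 0; -0.03 -0.015 0 0 0 0; -0.03 -0.01 0 0 0 0"
}}

```text
t: 6.87
position: [0.4404, -0.1933, 0.1146]
tool_rot: [-3.125, -0.009, 1.583]
wrist_force: [0.9, 0.3, -0.9]
opening: 0.0126
```

```bash
python3 -c "
from h import *
delta((.45,-.277,.074))
shot('side','s3');shot('top','t3')"
```

```text
pos [ 0.4404 -0.1933  0.1146] rot [-3.1249 -0.0088  1.5826] tool shift [-0.0841  0.0092  0.0397] rotvec [-0.0167 -0.0087  0.0119] F [ 0.88  0.32 -0.86] open 0.0126 t 6.8667
```

Call:
{"name": "drive_tool", "arguments": {
  "deltas": "-0.015 0.002 0.005 -0.008 -0.004 0.01; -0.02 0.002 0.008 -0.004 -0.004 0.01; -0.02 0 0.01 0 0 0; -0.018 0 0.01 0 0 0; -0.01 0 0.005 0 0 0; 0 0 0 0 0 0; 0 0 0 0 0 0; 0 0 0 0 0 0"
}}

```text
t: 7.63
position: [0.4402, -0.2769, 0.0666]
tool_rot: [-3.129, -0.009, 1.553]
wrist_force: [0.6, 0.1, -1.1]
opening: 0.0128
```

Run:
```python
from h import *
delta((.45,-.277,.074),(np.pi,0,1.562))
wshot('w4');shot('side','s4');shot('top','t4')
t=cv2.imread('pics/top0.png')
def c(i,u,v,w,h,k):return cv2.resize(i[v:v+h,u:u+w],None,fx=k,fy=k,interpolation=cv2.INTER_CUBIC)
A=c(cv2.imread('pics/t4.png'),320,190,60,60,6);B=c(cv2.imread('pics/s4.png'),230,120,60,60,6)
w=cv2.imread('pics/w4.png')[60:300,100:460]
cv2.imwrite('pics/z4.png',np.hstack([A,B]));cv2.imwrite('pics/w4z.png',cv2.resize(w,None,fx=2.2,fy=2.2,interpolation=cv2.INTER_CUBIC))
```

```text
pos [ 0.4402 -0.2769  0.0666] rot [-3.129  -0.0089  1.5531] tool shift [ 0.0001  0.0097 -0.0075] rotvec [-0.0125 -0.009  -0.0089] F [ 0.59  0.14 -1.15] open 0.0128 t 7.6333
```

View pics/w4z.png

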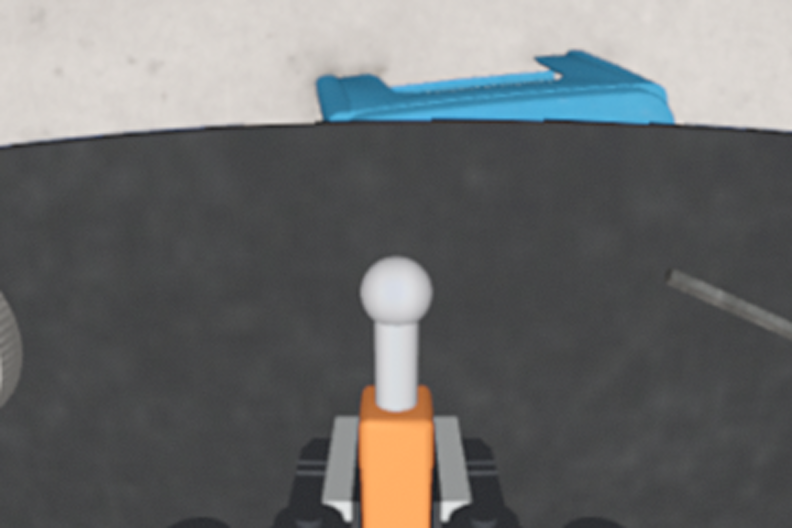

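View pics/z4.png

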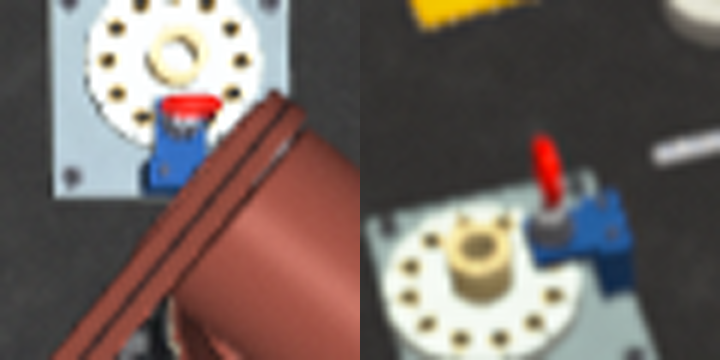

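The wrist crop shows the bar held straight between the pads, with the ball at (280,192). The side crop shows the rod tip at (279.2,146.2) and the eye at (261.2,148).

Run:
```python
from h import *
o=load('w4')['o'];Rm=R.from_euler('xyz',o['tool_rot']).as_matrix()
tip=o['position']+Rm@[0,.0755,-.0178];print('tip',tip,'axis',Rm[:,1])
s=load('s4');t=load('t4')
print(proj(s,tip),'seen 279.2 146.2'); print('seen at tip z',onz(s,279.2,146.2,tip[2]))
# red ring segmentation
for n,d,w in(('top',t,(340,195,364,215)),('side',s,(250,135,275,160))):
    f=cv2.cvtColor(d['frame'],cv2.COLOR_RGB2HSV);m=cv2.inRange(f,(0,150,120),(8,255,255))|cv2.inRange(f,(172,150,120),(180,255,255))
    x0,y0,x1,y1=w;k=np.zeros_like(m);k[y0:y1,x0:x1]=m[y0:y1,x0:x1];ys,xs=np.where(k>0);print(n,xs.mean(),ys.mean(),xs.min(),xs.max(),ys.min(),ys.max(),len(xs))
    # synthetic ring fit
    from scipy.optimize import minimize
    def ring(p):
        a=np.linspace(0,2*np.pi,40);pts=[]
        for r in(.008,.012,.016):
            for dx in(-.004,.004):pts+= [(p[0]+dx,p[1]+r*np.cos(b),.092+r*np.sin(b)) for b in a]
        return proj(d,pts)
    for e in((.5645,-.2745),(.5645,-.2765)):
        q=ring(e);print(e,q.min(0),q.max(0),q.mean(0))
```

```text
tip [ 0.51589869 -0.27839101  0.0834469 ] axis [ 0.99976557 -0.01761717 -0.01258701]
[[278.99433493 145.64713567]] seen 279.2 146.2
seen at tip z [ 0.51592351 -0.27639941  0.0834469 ]
top 351.42857142857144 207.10714285714286 347 356 206 209 28
(0.5645, -0.2745) [345.35872674 205.52322239] [356.45679826 210.10529409] [350.79923711 207.83692927]
(0.5645, -0.2765) [346.04025008 205.51489883] [357.14071774 210.09713795] [351.48227202 207.82869028]
side 260.8780487804878 147.6341463414634 259 263 143 153 41
(0.5645, -0.2745) [258.58968341 142.40245829] [264.80278993 155.0830171 ] [261.71265171 148.84251727]
(0.5645, -0.2765) [258.39140338 141.84347726] [264.59684619 154.51390524] [261.51061223 148.27859026]
```

Call:
{"name": "drive_tool", "arguments": {
  "deltas": "0.02 0 -0.015 -0.006 -0.005 0; 0.03 0.005 -0.015 -0.004 -0.004 0; 0.03 0.01 -0.015 0 0 0; 0.03 0.015 -0.01 0 0 0; 0.025 0.015 -0.005 0 0 0; 0.015 0.005 0 0 0 0; 0 0 0 0 0 0; 0 0 0 0 0 0"
}}

```text
t: 8.45
position: [0.4976, -0.1181, 0.1355]
tool_rot: [3.133, 0.004, 1.557]
wrist_force: [-0.2, -0.4, -1.3]
opening: 0.0128
```

Call:
{"name": "drive_tool", "arguments": {
  "deltas": "0 0 0 0 0 0; 0 0 0 0 0 0; 0 0 0 0 0 0; 0 0 0 0 0 0; 0 0 0 0 0 0; 0 0 0 0 0 0; 0 0 0 0 0 0; 0 0 0 0 0 0"
}}

```text
t: 9.12
position: [0.4954, -0.1215, 0.1348]
tool_rot: [3.135, 0.005, 1.553]
wrist_force: [-1.3, 0.1, -0.9]
opening: 0.0131
```

Run:
```python
from h import *
delta((.45,-.277,.074),(np.pi,0,1.562))
d=wshot('w5')
```

```text
pos [ 0.4954 -0.1215  0.1348] rot [3.1347 0.0045 1.5528] tool shift [-0.156  -0.043   0.0612] rotvec [ 0.0068  0.0046 -0.0092] F [-1.29  0.1  -0.87] open 0.0131 t 9.1167
```

View pics/w5.png

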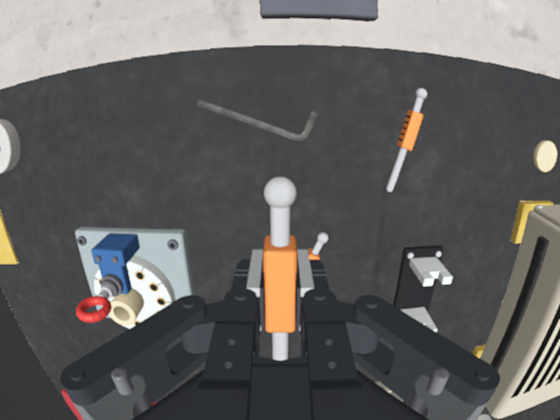

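The red ring shows clearly at about (93,309), the base's near corners at (77,230) and (184,228), and the bar's ball at (280,193). I'll fit the ring.

```bash
cat >> h.py <<'E'
def wproj(d,P):
    o=d['o'];K=d['mtx'];Rm=R.from_euler('xyz',o['tool_rot']).as_matrix();T=d['T_tool_cam']
    pt=(np.array(P)-o['position'])@Rm; pc=(pt-T[:3,3])@T[:3,:3]
    r=np.hypot(pc[:,0],pc[:,1]);th=np.arctan2(r,pc[:,2])
    return np.c_[K[0,2]+K[0,0]*th*pc[:,0]/r,K[1,2]+K[1,1]*th*pc[:,1]/r]
def tool2w(o,p): return o['position']+R.from_euler('xyz',o['tool_rot']).apply(p)
E
python3 - <<'E'
from h import *
from scipy.optimize import least_squares
d=load('w5');f=cv2.cvtColor(d['frame'],cv2.COLOR_RGB2HSV);m=cv2.inRange(f,(0,150,90),(8,255,255))|cv2.inRange(f,(172,150,90),(180,255,255))
k=np.zeros_like(m);k[285:335,65:120]=m[285:335,65:120]
ys,xs=np.where(k);ob=np.r_[xs.min()-.5,xs.max()+.5,ys.min()-.5,ys.max()+.5];print(ob,len(xs))
a=np.linspace(0,2*np.pi,120)
def ext(e,yaw=-.01,z=None):
    P=[]
    z=.092 if len(e)<3 else e[2]
    for dx in(-.004,.004):
        for b in a: P.append((e[0]+dx*np.cos(yaw)-.016*np.cos(b)*np.sin(yaw),e[1]+dx*np.sin(yaw)+.016*np.cos(b)*np.cos(yaw),z+.016*np.sin(b)))
    q=wproj(d,P);return np.r_[q[:,0].min(),q[:,0].max(),q[:,1].min(),q[:,1].max()]
for x0 in([.5645,-.2765],[.5645,-.2765,.092]):
    s=least_squares(lambda e:ext(e)-ob,x0,x_scale=.01,diff_step=1e-4);print(s.x,s.fun)
print('ball pred',wproj(d,[tool2w(d['o'],(0,-.0505,-.0178)),tool2w(d['o'],(0,.022,-.0268))]),'seen 280,193')
A=wonz(d,77,230,.014);B=wonz(d,184,228,.014);print(A,B,np.arctan2(*(A-B)[[1,0]])-np.pi/2,(A+B)/2)
E
```

```text
[ 75.5 110.5 296.5 321.5] 576
[ 0.56561529 -0.27619242] [-1.59865032  1.30926851 -2.5771601   2.7411507 ]
[ 0.58571685 -0.29648624  0.06771556] [ 0.73354014 -0.7236098  -0.93733424  0.88609183]
ball pred [[278.70986915 178.61263248]
 [278.7955922  334.26460089]] seen 280,193
[ 0.52936017 -0.33105018  0.014     ] [ 0.52582877 -0.20935192  0.014     ] -3.112583138682019 [ 0.52759447 -0.27020105  0.014     ]
```

Run:
```python
from h import *
d=load('w5');im=cv2.cvtColor(d['frame'],cv2.COLOR_RGB2BGR)
x0,y0,w,h,k=60,215,140,120,5
c=cv2.resize(im[y0:y0+h,x0:x0+w],None,fx=k,fy=k,interpolation=cv2.INTER_CUBIC)
def dr(P,col):
    q=((wproj(d,P)-[x0,y0]+.5)*k).astype(int);cv2.polylines(c,[q.reshape(-1,1,2)],True,col,1)
a=np.linspace(0,2*np.pi,60)
E=np.array([.5645,-.2765,.092])
for col,yaw in(((0,255,0),0.),):
  X=np.array([np.cos(yaw),np.sin(yaw),0]);Y=np.array([-np.sin(yaw),np.cos(yaw),0]);Z=np.array([0,0,1])
  for r in(.008,.016):
    for dx in(-.004,.004): dr([E+dx*X+r*np.cos(b)*Y+r*np.sin(b)*Z for b in a],col)
  O=E+.022*X;O[2]=.014
  dr([O+sx*.056*X+sy*.062*Y for sx,sy in((1,1),(1,-1),(-1,-1),(-1,1))],col)
  O[2]=.028;dr([O+.045*np.cos(b)*X+.045*np.sin(b)*Y for b in a],col)
  O[2]=.054;dr([O+.012*np.cos(b)*X+.012*np.sin(b)*Y for b in a],col)
cv2.imwrite('pics/ov.png',c)
```

```text
(no output)
```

View pics/ov.png

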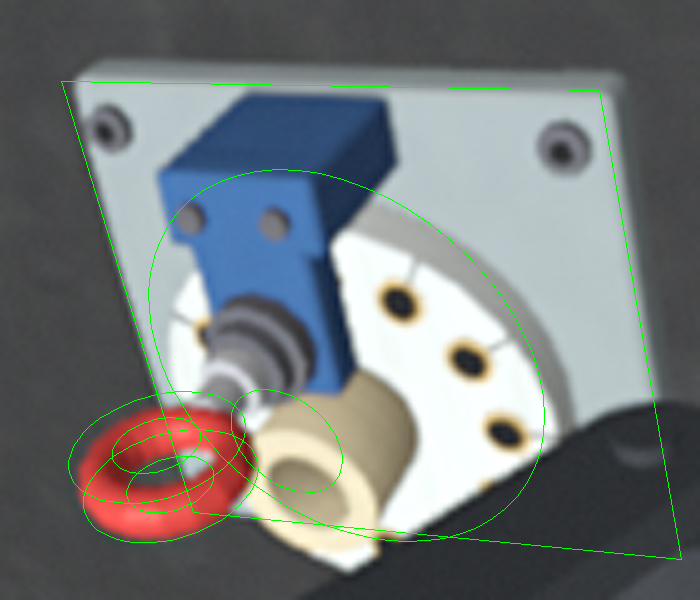

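Call:
{"name": "drive_tool", "arguments": {
  "deltas": "0 -0.015 0 0.003 0.003 -0.009; -0.01 -0.018 0 0.003 0.001 -0.009; -0.03 -0.008 0.008 0 0 0; -0.03 0 0.01 0 0 0; -0.03 0 0.01 0 0 0; -0.03 0 0.01 0 0 0; -0.02 0 0.01 0 0 0; 0 0 0 0 0 0"
}}

```text
t: 9.83
position: [0.4548, -0.2765, 0.0866]
tool_rot: [3.136, 0.003, 1.577]
wrist_force: [-1.1, -0.5, -1.0]
opening: 0.0128
```

Call:
{"name": "drive_tool", "arguments": {
  "deltas": "0 0 0 0 0 0; 0 0 0 0 0 0; 0 0 0 0 0 0; 0 0 0 0 0 0; 0 0 0 0 0 0; 0 0 0 0 0 0; 0 0 0 0 0 0; 0 0 0 0 0 0"
}}

```text
t: 10.5
position: [0.4556, -0.273, 0.0878]
tool_rot: [3.135, 0.002, 1.58]
wrist_force: [-0.1, -0.6, -1.1]
opening: 0.013
```

Run:
```python
from h import *
delta((.465,-.2765,.0742))
```

```text
pos [ 0.4556 -0.273   0.0878] rot [3.1352e+00 1.7000e-03 1.5795e+00] tool shift [-0.0035  0.0093  0.0137] rotvec [0.0064 0.0016 0.0087] F [-0.09 -0.55 -1.14] open 0.013 t 10.5
```

Call:
{"name": "drive_tool", "arguments": {
  "deltas": "-0.002 0.006 0.008 0.003 0.001 0.006; -0.0015 0.005 0.005 0.001 0 0; 0 0 0 0 0 0; 0 0 0 0 0 0; 0 0 0 0 0 0; 0 0 0 0 0 0; 0 0 0 0 0 0; 0 0 0 0 0 0"
}}

```text
t: 11.17
position: [0.4675, -0.276, 0.0755]
tool_rot: [3.139, 0.001, 1.575]
wrist_force: [0.3, -1.0, -0.4]
opening: 0.0131
```

Run:
```python
from h import *
delta((.4725,-.2765,.0742))
o=manip.observe();s=shot('side','s6')
tip=tool2w(o,(0,.0755,-.0178));print(tip,proj(s,tip))
c=cv2.imread('pics/s6.png')[130:175,245:300];cv2.imwrite('pics/z6.png',cv2.resize(c,None,fx=12,fy=12,interpolation=cv2.INTER_CUBIC))
```

```text
pos [ 0.4675 -0.276   0.0755] rot [3.1388e+00 1.2000e-03 1.5753e+00] tool shift [-0.0005  0.005   0.0013] rotvec [0.0028 0.0012 0.0045] F [ 0.32 -0.99 -0.45] open 0.0131 t 11.1667
[ 0.54293562 -0.27564124  0.09353347] [[269.43566834 146.21267164]]
```

View pics/z6.png

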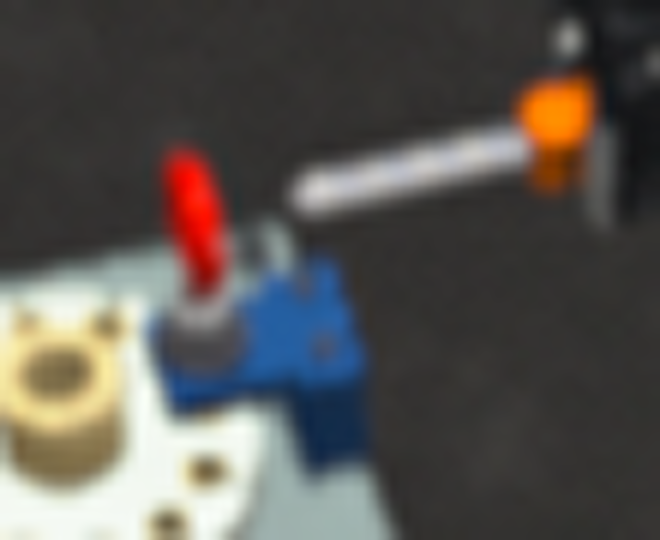

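The side crop shows the rod tip at (269.1,145.6), level with the ring at (260.8,147.8). The rod runs about 0.7 px high, so I'll lower it 2 mm, shift it 1 mm to +y and advance.

Call:
{"name": "drive_tool", "arguments": {
  "deltas": "0.0008 0 0.0015 0.001 0 0.003; 0 0.004 0.0005 0 0 0; 0 0.005 0 0 0 0; 0 0.005 0 0 0 0; 0 0.005 0 0 0 0; 0 0.003 0 0 0 0; 0 0 0 0 0 0; 0 0 0 0 0 0"
}}

```text
t: 11.88
position: [0.4926, -0.2753, 0.0738]
tool_rot: [3.139, 0.002, 1.572]
wrist_force: [-0.2, 0.0, -1.1]
opening: 0.0128
```

Run:
```python
from h import *
delta((.516,-.275,.0742))
o=manip.observe();print(tool2w(o,(0,.0755,-.0178)))
```

```text
pos [ 0.4926 -0.2753  0.0738] rot [3.1388e+00 1.8000e-03 1.5721e+00] tool shift [ 0.0003  0.0234 -0.0003] rotvec [0.0028 0.0018 0.0013] F [-0.21  0.02 -1.06] open 0.0128 t 11.8833
[ 0.56803883 -0.27518017  0.09183023]
```

Call:
{"name": "drive_tool", "arguments": {
  "deltas": "0 0.004 0 0.001 0 0; 0 0.005 0 0 0 0; 0 0.005 0 0 0 0; 0 0.005 0 0 0 0; 0 0.003 0 0 0 0; 0 0 0 0 0 0; 0 0 0 0 0 0; 0 0 0 0 0 0"
}}

```text
t: 12.55
position: [0.5171, -0.2752, 0.0736]
tool_rot: [3.14, 0.002, 1.572]
wrist_force: [0.2, -0.6, -1.7]
opening: 0.0127
```

Run:
```python
from h import *
delta((.516,-.275,.0742))
o=manip.observe();s=shot('side','s7');print(tool2w(o,(0,.0755,-.0178)))
c=cv2.imread('pics/s7.png')[130:175,245:300];cv2.imwrite('pics/z7.png',cv2.resize(c,None,fx=12,fy=12,interpolation=cv2.INTER_CUBIC))
```

```text
pos [ 0.5171 -0.2752  0.0736] rot [3.1402e+00 1.6000e-03 1.5723e+00] tool shift [ 0.0002 -0.0011 -0.0006] rotvec [0.0014 0.0016 0.0015] F [ 0.22 -0.64 -1.69] open 0.0127 t 12.55
[ 0.5926096  -0.27502883  0.09150928]
```

View pics/z7.png

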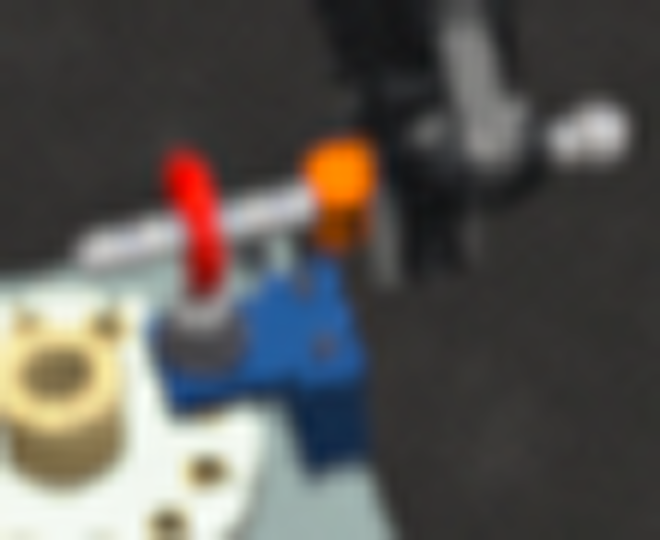

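The rod passes through the ring, with the tip out beyond it at about (252,151). Lifting gently.

Call:
{"name": "drive_tool", "arguments": {
  "deltas": "0 0 0 0 0 0; 0 0 -0.003 0 0 0; 0 0 -0.003 0 0 0; 0 0 -0.003 0 0 0; 0 0 -0.003 0 0 0; 0 0 0 0 0 0; 0 0 0 0 0 0; 0 0 0 0 0 0"
}}

```text
t: 13.27
position: [0.5159, -0.2747, 0.0852]
tool_rot: [3.141, 0.0, 1.571]
wrist_force: [2.5, -1.7, -5.0]
opening: 0.0128
```

Call:
{"name": "drive_tool", "arguments": {
  "deltas": "0 0 -0.003 0 0 0; 0 0 -0.003 0 0 0; 0 0 -0.002 0 0 0; 0 0 0 0 0 0; 0 0 0 0 0 0; 0 0 0 0 0 0; 0 0 0 0 0 0; 0 0 0 0 0 0"
}}

```text
t: 13.93
position: [0.5154, -0.2745, 0.0928]
tool_rot: [-3.141, -0.0, 1.571]
wrist_force: [2.7, -1.9, -6.6]
opening: 0.0132
```

Run:
```python
from h import *
delta((.517,-.275,.0935))
```

```text
pos [ 0.5154 -0.2745  0.0928] rot [-3.1408e+00 -1.0000e-04  1.5712e+00] tool shift [-0.0005  0.0016 -0.0007] rotvec [-0.0008 -0.0001  0.0004] F [ 2.65 -1.87 -6.6 ] open 0.0132 t 13.9333
```

Call:
{"name": "drive_tool", "arguments": {
  "deltas": "0 0 -0.0015 0 0 0; 0 0 0 0 0 0; 0 0 0 0 0 0; 0 0 0 0 0 0; 0 0 0 0 0 0; 0 0 0 0 0 0; 0 0 0 0 0 0; 0 0 0 0 0 0"
}}

```text
t: 14.6
position: [0.5154, -0.2744, 0.0941]
tool_rot: [-3.141, -0.0, 1.571]
wrist_force: [3.0, -1.3, -6.8]
opening: 0.013
```

Call:
{"name": "drive_tool", "arguments": {
  "deltas": "0 0 -0.0015 0 0 0; 0 0 0 0 0 0; 0 0 0 0 0 0; 0 0 0 0 0 0; 0 0 0 0 0 0; 0 0 0 0 0 0; 0 0 0 0 0 0; 0 0 0 0 0 0"
}}

```text
t: 15.27
position: [0.5154, -0.2744, 0.0954]
tool_rot: [-3.141, -0.0, 1.571]
wrist_force: [2.8, -1.2, -7.3]
opening: 0.0131
```

Run:
```python
from h import *
delta((.517,-.275,.0935))
s=shot('side','s8')
c=cv2.imread('pics/s8.png')[130:175,245:300];cv2.imwrite('pics/z8.png',cv2.resize(c,None,fx=12,fy=12,interpolation=cv2.INTER_CUBIC))
for n in('s7','s8'):
    f=cv2.cvtColor(load(n)['frame'],cv2.COLOR_RGB2HSV);m=cv2.inRange(f,(0,150,120),(8,255,255))|cv2.inRange(f,(172,150,120),(180,255,255))
    ys,xs=np.where(m[130:160,250:275]);print(xs.mean()+250,ys.mean()+130,ys.min()+130,ys.max()+130)
print(proj(load('s8'),[(.5645,-.275,.092),(.5645,-.275,.108)]))
```

```text
pos [ 0.5154 -0.2744  0.0954] rot [-3.1406e+00 -3.0000e-04  1.5711e+00] tool shift [-0.0006  0.0016  0.0019] rotvec [-0.001  -0.0003  0.0003] F [ 2.76 -1.23 -7.3 ] open 0.0131 t 15.2667
261.03125 147.40625 143 153
260.6842105263158 143.71052631578948 138 149
[[261.62984196 148.6211293 ]
 [261.35906789 144.61428326]]
```

View pics/z8.png

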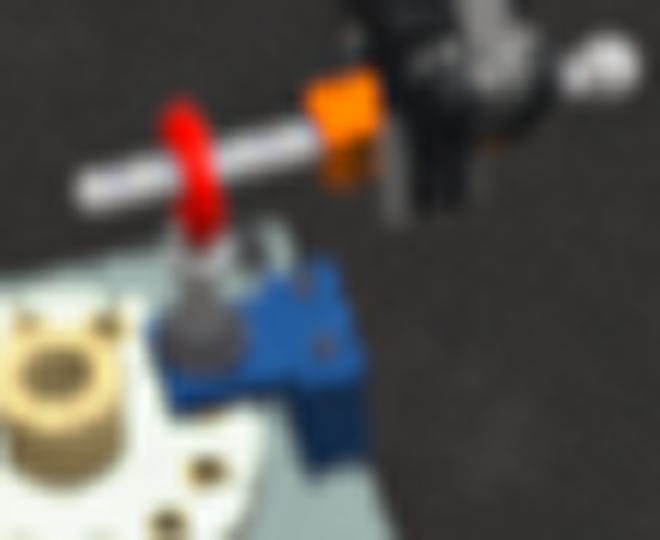

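Call:
{"name": "drive_tool", "arguments": {
  "deltas": "0 0 -0.0015 0 0 0; 0 0 0 0 0 0; 0 0 0 0 0 0; 0 0 0 0 0 0; 0 0 0 0 0 0; 0 0 0 0 0 0; 0 0 0 0 0 0; 0 0 0 0 0 0"
}}

```text
t: 15.98
position: [0.5153, -0.2743, 0.096]
tool_rot: [-3.141, -0.001, 1.571]
wrist_force: [3.1, -2.4, -9.4]
opening: 0.0129
```

Call:
{"name": "drive_tool", "arguments": {
  "deltas": "0 0 -0.0015 0 0 0; 0 0 0 0 0 0; 0 0 0 0 0 0; 0 0 0 0 0 0; 0 0 0 0 0 0; 0 0 0 0 0 0; 0 0 0 0 0 0; 0 0 0 0 0 0"
}}

```text
t: 16.65
position: [0.5152, -0.2742, 0.0967]
tool_rot: [-3.14, -0.001, 1.571]
wrist_force: [3.9, -1.0, -9.0]
opening: 0.013
```

Run:
```python
from h import *
delta((.517,-.275,.0935))
s=shot('side','s9');print(manip.observe()['wrist_force'],manip.observe()['wrist_torque'])
c=cv2.imread('pics/s9.png')[130:175,245:300];cv2.imwrite('pics/z9.png',cv2.resize(c,None,fx=12,fy=12,interpolation=cv2.INTER_CUBIC))
for n in('s7','s8','s9'):
    f=cv2.cvtColor(load(n)['frame'],cv2.COLOR_RGB2HSV);m=cv2.inRange(f,(0,150,120),(8,255,255))|cv2.inRange(f,(172,150,120),(180,255,255))
    ys,xs=np.where(m[130:160,250:275]);print(xs.mean()+250,ys.mean()+130,ys.min()+130,ys.max()+130,len(ys))
```

```text
pos [ 0.5152 -0.2742  0.0967] rot [-3.1404e+00 -7.0000e-04  1.5706e+00] tool shift [-0.0008  0.0018  0.0032] rotvec [-0.0011 -0.0007 -0.0002] F [ 3.95 -1.05 -9.  ] open 0.013 t 16.65
[ 4.05982792 -1.63747989 -8.53286889] [-0.31155005 -0.21328145 -0.12146644]
261.03125 147.40625 143 153 32
260.6842105263158 143.71052631578948 138 149 38
260.7567567567568 143.78378378378378 138 149 37
```

Call:
{"name": "drive_tool", "arguments": {
  "deltas": "0 0 0 0 0 0; 0 0 0 0 0 0; 0 0 0 0 0 0; 0 0 0 0 0 0; 0 0 0 0 0 0; 0 0 0 0 0 0; 0 0 0 0 0 0; 0 0 0 0 0 0"
}}

```text
t: 17.37
position: [0.5153, -0.2742, 0.0968]
tool_rot: [-3.141, -0.001, 1.571]
wrist_force: [4.4, -0.8, -8.1]
opening: 0.0132
```

Run:
```python
from h import *
delta((.517,-.275,.0935));print(manip.observe()['joint_vel'].round(4))
shot('side','s10')
c=cv2.imread('pics/s10.png')[120:180,230:310];cv2.imwrite('pics/z10.png',cv2.resize(c,None,fx=10,fy=10,interpolation=cv2.INTER_CUBIC))
```

```text
pos [ 0.5153 -0.2742  0.0968] rot [-3.1405e+00 -6.0000e-04  1.5706e+00] tool shift [-0.0008  0.0017  0.0033] rotvec [-0.0011 -0.0006 -0.0002] F [ 4.42 -0.78 -8.13] open 0.0132 t 17.3667
[-0.0005  0.0011 -0.0014  0.0016 -0.0009 -0.    ]
```

View pics/z10.png

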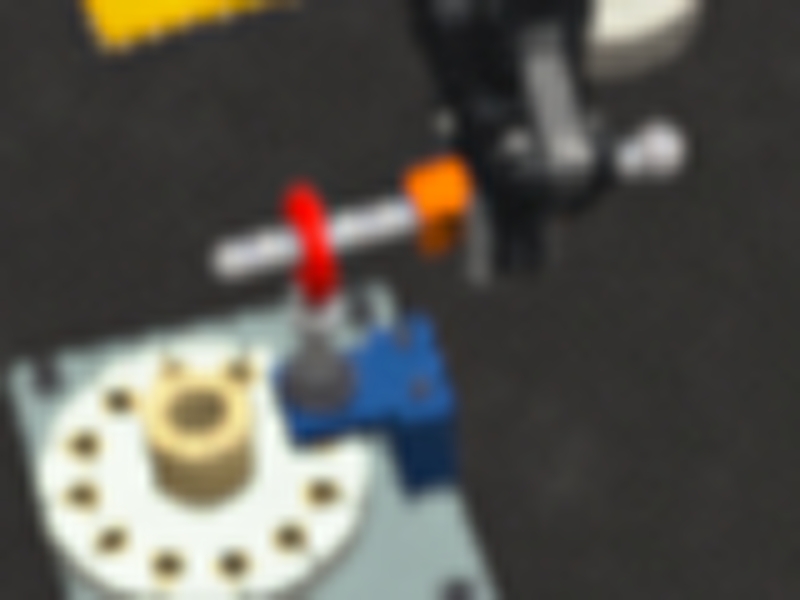

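The bar is near level, through the raised ring with its tip at about (252,145), and the arm is still. The upward force has met the stop. Handing in.

```bash
python3 -c "
from plant import manip
print(manip.hand_in())"
```

```text
the job is handed in; nothing more can be done
None
```

I took the bar out of its rest, passed its rod through the red eye, and lifted until the plunger met its stop. I handed in at about 17.4 s with the arm still holding it there. Hand-in gives no verdict.

**Final checks:**
- **Rod:** the side view shows the bar near level. By the arm's pose, the tip is about 26 mm past the eye.
- **Plunger:** the ring rose about 3.7 px (4 px is expected for the full 16 mm). It then stayed put while the arm moved slightly higher and the downward force rose from about 7 N to 8–9 N, so I take it to be at its stop.
- **Grip:** the fingers stayed at about 13 mm opening on the handle and the joints were at rest.

**Doubtful points:**
- My estimates of the eye's sideways position disagreed by 2–4 mm between cameras. I settled it from the close side view, and the rod went in with no noticeable contact force.
- I never measured the plunger's lift directly. I also didn't re-measure the bystanders, though no part of the path went near them.

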